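# Pull the blue board from the slanting rack and stand it on the easel

### The job

Slide the blue painted board up out of its slanting slot in the wooden rack. Then stand it on the ledge of the little table easel, on its short edge, roughly centred behind the lip and leaning back squarely against the easel. Leave the yellow board where it is in its slot, and do not disturb the glue bottle, the roll of tape or the red pen.

Things in the scene. Friction and masses are not known exactly. Their poses are not given: they have to be found in the camera images.
- blue_board_center (a point): Centre of the loose blue board, faces alike: 80 mm wide (own y), 150 high (own z, lower to upper short edge), 8 thick (own x), 0.12 kg. Starts in either bay of the rack, lower short edge on the slot's floor, its z along the slot: up and leaning 30 degrees from vertical towards the robot. The upper 80 mm stand free above the slot.
- yellow_board_center (a point): Centre of a yellow board of the same size and axes, in the rack's other bay; it stays there.
- rack: Fixed wooden rack, 110 mm deep (x), 216 wide (y), 90 high. Origin on the worktop below the slots' floor line. Two bays at own y = -52 and +52 mm, each with one slot (floor 30 mm up, own x = 0). Slots lean 30 degrees from vertical, top to own -x (roughly to the robot), 12 mm wide, 70 deep along the slope, and guide only the outer 12 mm each side of a board; boards rest on the front guides.
- easel: Fixed wooden table easel; front is own -x, y along the ledge, origin on the worktop below the line (40 mm up) where ledge meets rest. The rest (open frame, 90 mm wide) leans back 15 degrees (top to own +x) and reaches 100 mm up the slope. The ledge is 120 mm wide, square to the rest (so it falls to the rear), 24 mm deep from rest to lip; the lip stands 9 mm above it.
- easel_seat (a point): Point at the middle of the inner end of the easel's ledge, 2 mm in front of the foot of the rest, 40 mm above the worktop; it bears the easel's axes.
- glue_bottle: Upright squeeze bottle of glue, white with an orange cap, 42 mm across, 120 mm high, loose, origin at its foot; a bystander.
- tape_roll: Roll of pink tape lying flat, 94 mm across, 16 mm high, loose, origin at the middle of its underside; a bystander.
- red_pen: Red felt pen lying flat, 140 mm long (own y), 13 mm high, loose, origin below its middle; a bystander.

How it is judged:
On the way:
1. the blue board has been lifted fully out of its slot: its centre is more than 0.165 m above the worktop (height (world z) of blue_board_center above 0.165 m), for 0.1 s.
At the end, for the whole second after the job is handed in: The blue board stands on a short edge on the easel's ledge, centred along it within 25 mm, square to the easel within 0.15 rad, leaning back 0.14 to 0.5 rad, at rest on the easel; the yellow board is still in its slot, within 15 mm of its start (x of blue_board_center in the frame of easel between -0.005 and 0.034 m and y of blue_board_center in the frame of easel between -0.025 and 0.025 m and z of blue_board_center in the frame of easel between 0.1 and 0.12 m and angle between the z axis of blue_board_center and the z axis of easel, either way round between 0.14 and 0.5 rad and angle between the y axis of blue_board_center and the y axis of easel, either way round below 0.15 rad and contact force between blue_board and easel above 0.3 N and linear speed of blue_board below 0.02 m/s and distance of yellow_board_center from where it was at the start of the episode below 0.015 m); the robot touches nothing.
It fails at once if the yellow board is pulled or pushed out of place (more than 20 mm) (distance of yellow_board_center from where it was at the start of the episode above 0.02 m).
It fails at once if the glue bottle, tape roll or red pen is moved more than 30 mm (distance of any of glue_bottle, tape_roll, red_pen from where it was at the start of the episode above 0.03 m).
It also fails if it takes over 43 s, if anything falls off the work surface, if the arm or the gripper's body presses on something with over 40 N, if the wrist force passes 120 N, or if a joint passes its speed limit or range.

### The arm

A 6-joint arm with a two-finger parallel gripper is mounted at the origin on a cart in front of the work surface, level with it; the furniture and walls round the work are solid. World frame = base frame: x ahead of the robot, y to its left, z up, the work surface at z = 0. Lengths are in m, angles in rad, forces in N, time in s.
With the tool pointing down it reaches from about 0.325 to 0.9 m from the base axis. Payload 6.1 kg.
Tool frame: the origin (TCP) lies at the very end of the fingers, on their centre line; the grasp point (between the pads) lies 19 mm behind it; x points along the fingers, y is the direction in which the jaws open and shut, and the axes are right-handed (so a half turn about x gives the same grasp; the last joint's range is limited). The gripper opens to 85 mm and grips with 20 to 120 N. Pads are 22 mm wide; open, the fingers measure 114 mm over their backs; the gripper's body (76 mm by 85 mm) begins 54 mm behind the grasp point. The pads swing forward as they close: fully open they stand 13 mm farther back than shut.
Start: joints at [-0.126, 0.22, 1.526, -0, 1.395, -0.126], TCP at [0.625, -0, 0.231] pointing down, gripper open.
Joint ranges: [-2.98, 2.98], [-0.91, 2.08], [0.09, 2.57], [-1.24, 4.39], [0.2, 2.65], [-2.68, 2.68]. Speed limits (rad/s): [2.57, 2.57, 3.01, 3.14, 3.14, 3.14].

### API

Orientations are given as [roll, pitch, yaw] about the fixed x, y, z axes, in that order (R = Rz(yaw) Ry(pitch) Rx(roll)).
In Python, from workcell import r gives the robot as it stands.
- The arm moves only by the shell command python3 -m creep 'ROWS' [FORCE]. ROWS is JSON, one flat list of numbers, 5 for each row, row after row: the closure, from -1 (fully open) to 1 (shut), so that 0 is half open, then the shift along the tool's x, y, z in m, then the turn about the tool's x in degrees. A call has 1 to 8 rows; each row shifts and turns the commanded pose from where the row before left it, along the tool's axes as they then stand; what a row does not reach is not made up. A row lasts 1/8 s, in which the tool goes at most 62.5 mm and 10.7 degrees, less where a joint would pass 70% of its speed; a pose out of reach is approached as far as the arm can. A call is refused whole if a number of a shift passes 0.0625 or a number of a turn 10.7, either way. A call with a gripper value outside its range is refused whole. The fingers move at their own pace and stop on an object; FORCE is the grip in N (left out, the last holds). Time passes only in rows, so rows that do not move let the fingers close. It gives the time, the measured TCP pose, the force and the opening at its end, in the units of the state.
- r.sense(): the state, without advancing time (a new reading comes with each control period).
- r.capture(name): name is "scene" or "side" or "wrist"; returns the picture (480x640x3 uint8, blue, green, red); there is no depth.
- r.camera_model(name): a dict with "K" (3x3 intrinsics, pixels), "R" (3x3) and "t" (3): a world point X has camera coordinates R X + t; the wrist camera has in their place "tool_from_camera" (4x4, takes a point from camera to tool coordinates, whose origin is the TCP and whose axes are the tool frame's). Camera axes: x right, y down, z forward; pixel columns grow to the right and rows downward; lengths in m; the calibration is good to about 2 mm. The wrist camera is an equidistant fisheye: a pixel r from the principal point sees the ray r / f radians off the axis. A picture is of the moment at which its call begins: read the wrist's pose just before it. camera_model takes no time and is no camera call.
- r.hand_in(): hands the job in, once; it reports no verdict.
The state is a dict: "t": time; "joint_positions": joint angles; "qvel": joint speeds; "joint_torque": joint torques, N m; "tool_pos": TCP position; "eef_rot": TCP orientation; "ft_force": force on the tool from outside, world axes, zero at the start; "torque": the same for the moment, N m; "opening": finger opening in m.
Only numpy, scipy, OpenCV 4.12 (cv2) and the standard library are available. Lean on these libraries where they do the work, as an engineer would, in place of code of your own. Each camera call takes 0.05 s, during which the arm holds its last target. There are 200 camera calls.

## Working session

There is one attempt and no reset: what is moved stays moved. The work goes in short steps, Python scripts to look and compute and a shell command to move; the robot and the scene stay as the last step left them, time stands still between calls to the robot, and variables do not carry over. Pictures are saved under pics/ and viewed, about 8 in all and at most 12, crops included, and the job is handed in when it is done.

```bash
mkdir -p pics; ls
python3 - <<'E'
from workcell import r
import cv2,json
s=r.sense();print(s)
for n in("scene","side"):
    cv2.imwrite(f"pics/{n}0.png",r.capture(n)); print(n,r.camera_model(n))
print(r.camera_model("wrist"))
E
```

```text
pics
{'t': 0.0, 'joint_positions': array([-1.26116628e-01,  2.21259642e-01,  1.52764214e+00, -5.23337994e-06,
        1.39470706e+00, -1.26109785e-01]), 'qvel': array([-0.00012994,  0.00074533, -0.00083943, -0.00026898,  0.0001088 ,
       -0.00013475]), 'joint_torque': array([-5.06932320e-04, -4.96913910e+01, -3.89390445e+01, -4.46828235e-04,
        1.12446505e-02,  2.49123751e-06]), 'tool_pos': array([6.24375384e-01, 6.32409453e-05, 2.30162070e-01]), 'eef_rot': array([-1.6943515 ,  1.56878013,  3.01803156]), 'ft_force': array([ 0.01346164,  1.53795082, -0.38717994]), 'torque': array([-0.04673136,  0.01910829, -0.0244855 ]), 'opening': 0.08554582711396531}
scene {'K': array([[452.93817074,   0.        , 315.62514036],
       [  0.        , 452.93817074, 236.17865489],
       [  0.        ,   0.        ,   1.        ]]), 'R': array([[ 0.77611335, -0.6303345 ,  0.01806882],
       [-0.28707079, -0.37868443, -0.8798798 ],
       [ 0.56146097,  0.67769943, -0.47485267]]), 't': array([-0.34447325,  0.20417663,  0.71198662])}
side {'K': array([[435.69038156,   0.        , 325.29603361],
       [  0.        , 435.69038156, 242.60138109],
       [  0.        ,   0.        ,   1.        ]]), 'R': array([[ 0.99269428, -0.11995017, -0.01303902],
       [-0.0848755 , -0.61740845, -0.78205048],
       [ 0.08575669,  0.77744373, -0.62307867]]), 't': array([-0.43843756,  0.10966123,  0.98464274])}
{'K': array([[371.64829954,   0.        , 311.97394649],
       [  0.        , 371.64829954, 240.87471197],
       [  0.        ,   0.        ,   1.        ]]), 'tool_from_camera': array([[-2.14302204e-04, -2.99697928e-01,  9.54034122e-01,
        -1.42621322e-01],
       [ 9.99999890e-01,  3.33297478e-04,  3.29328624e-04,
         1.25198880e-04],
       [-4.16676273e-04,  9.54034088e-01,  2.99697823e-01,
        -7.69805526e-02],
       [ 0.00000000e+00,  0.00000000e+00,  0.00000000e+00,
         1.00000000e+00]])}
```

View pics/scene0.png

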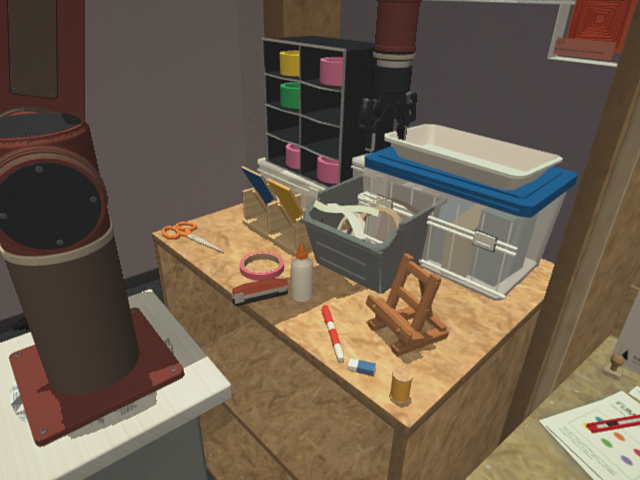

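View pics/side0.png

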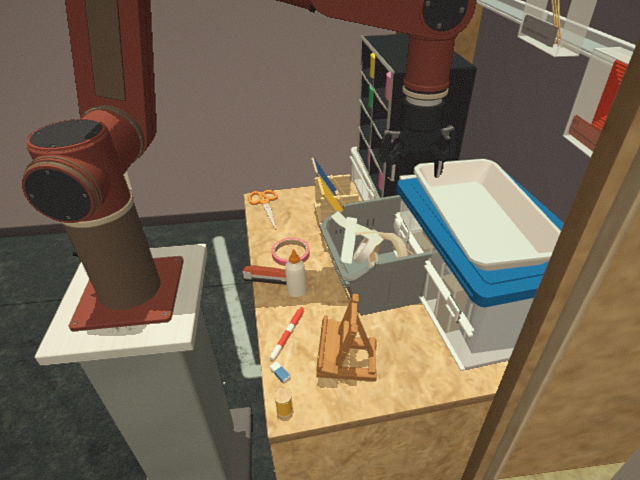

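The scene picture shows the blue board (≈258,185) in the far-left bay with yellow (≈287,200) beside it, a grey bin right beside the rack, and the easel at (≈405,310). The side picture shows the boards at (320,175) and (330,195) and the easel at (350,345). I'll enlarge both.

Run:
```python
import cv2,numpy as np
a=cv2.imread("pics/scene0.png");b=cv2.imread("pics/side0.png")
def c(im,x,y,w,h,k): return cv2.resize(im[y:y+h,x:x+w],(w*k,h*k),interpolation=cv2.INTER_CUBIC)
# 4 panels 400x300: scale 4 -> 100x75 ; 
o=np.vstack([np.hstack([c(a,235,160,80,100,5)[:500],c(b,300,150,80,100,5)])])
cv2.imwrite("pics/rack.png",o)
o=np.hstack([c(a,360,250,100,105,4),c(b,310,290,100,105,4)])
cv2.imwrite("pics/easel.png",o)
```

```text
(no output)
```

View pics/rack.png

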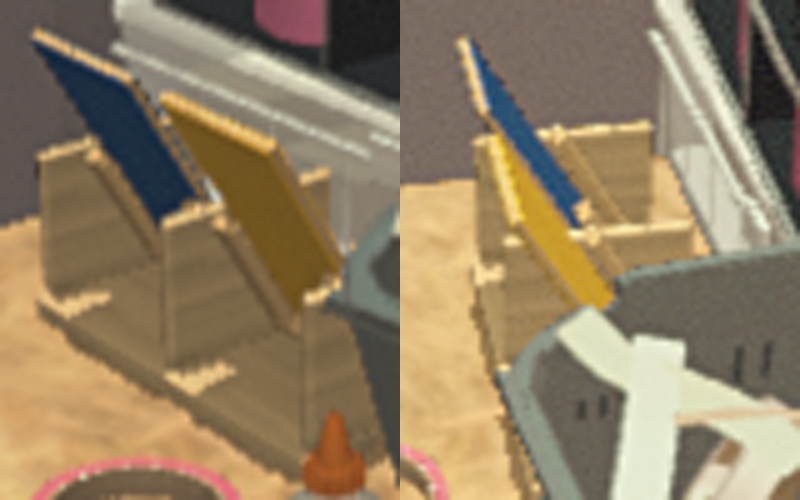

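View pics/easel.png

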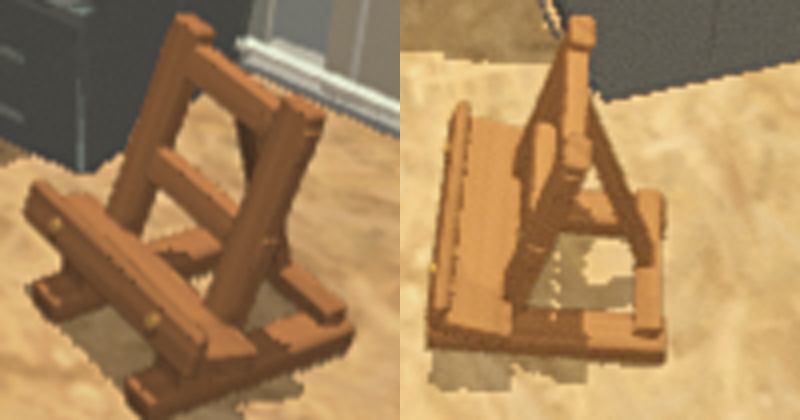

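Rack crop: blue front-top corners (38,37) and (130,82) left panel, top strip (458,40)-(483,112) right panel; yellow similar. Easel crop: lip top (40,182)-(208,345) and post tops. I'll fit planar poses for both, plus rough bystander positions.

```bash
cat > h.py <<'E'
import numpy as np
from workcell import r
from scipy.optimize import least_squares
from scipy.spatial.transform import Rotation as Ro
C={n:r.camera_model(n) for n in("scene","side")}
def proj(n,X):
    c=C[n];p=(np.asarray(X)@c["R"].T+c["t"])@c["K"].T;return p[:,:2]/p[:,2:]
def plane(n,uv,z):
    c=C[n];d=c["R"].T@np.linalg.inv(c["K"])@[*uv,1];o=-c["R"].T@c["t"];return o+d*(z-o[2])/d[2]
def place(p,X): return Ro.from_euler("z",p[2]).apply(X)+[p[0],p[1],0]
S,Co=.5,np.cos(np.pi/6)
s=np.array([-S,0,Co]);n=np.array([Co,0,S])
def bc(y,lift=0): return np.array([0,y,.03])+(.075+lift)*s-.002*n
def fit(obs,x0):
    f=lambda p:np.concatenate([(proj(c,place(p,np.array([m])))[0]-uv) for c,m,uv in obs])
    q=least_squares(f,x0,loss="soft_l1",f_scale=2);return q.x,f(q.x).reshape(-1,2).round(1)
def pose():
    st=r.sense();return st["tool_pos"],Ro.from_euler("xyz",st["eef_rot"]).as_matrix(),st
E
cat > fit.py <<'E'
from h import *
A=lambda u,v:np.array([235+u/5,160+v/5]);B=lambda u,v:np.array([300+(u-400)/5,150+v/5])
o=[]
for yb,sc,sf,sk in((.052,[(38,37),(130,82)],[(458,40),(483,112)],[(472,40),(492,108)]),(-.052,[(165,103),(272,155)],[(492,142),(512,225)],[(507,140),(522,215)])):
    for k,sg in enumerate((1,-1)):
        m=bc(yb)+.075*s+[0,.04*sg,0]
        o+=[("scene",m-.004*n,A(*sc[k])),("side",m-.004*n,B(*sf[k])),("side",m+.004*n,B(*sk[k]))]
p,e=fit(o,[.5,.3,0]);print("rack",p.round(4),np.degrees(p[2]));print(e.tolist())
print("blue",place(p,bc(.052)[None]),"yellow",place(p,bc(-.052)[None]))
A=lambda u,v:np.array([360+u/4,250+v/4]);B=lambda u,v:np.array([310+(u-400)/4,290+v/4])
L=lambda y:np.array([-.0209,y,.0549]);T=lambda y:np.array([.0259,y,.1366])
o=[("scene",L(.06),A(40,182)),("scene",L(-.06),A(208,345)),("scene",T(.045),A(175,20)),("scene",T(-.045),A(303,120)),
("side",L(.06),B(462,105)),("side",L(-.06),B(440,330)),("side",T(.045),B(570,18)),("side",T(-.045),B(568,165))]
q,e=fit(o,[.5,-.2,0]);print("easel",q.round(4),np.degrees(q[2]));print(e.tolist())
for nm,uv in(("glue",(302,297)),("tape",(262,266)),("penA",(325,308)),("penB",(341,358)),("bin front",(313,243)),("binR",(380,288))):print(nm,plane("scene",uv,0).round(3))
print("bin top left corner @.12",plane("side",(327,235),.12),plane("side",(400,195),.12))
E
python3 fit.py
```

```text
rack [0.5243 0.1858 0.028 ] 1.6017867779830877
[[0.1, -0.9], [0.2, 0.2], [0.0, -1.4], [1.1, -0.4], [-0.8, 0.8], [0.2, -0.0], [0.3, -1.5], [-1.3, -0.3], [-1.5, -1.6], [1.1, -1.0], [-0.6, 0.6], [0.3, 0.8]]
blue [[0.48360156 0.23671671 0.09395191]] yellow [[0.48650866 0.13275735 0.09395191]]
easel [ 0.4294 -0.2447 -0.2102] -12.044455060894865
[[1.2, -0.6], [1.6, -0.4], [-0.8, -1.8], [2.6, 0.0], [0.3, 0.1], [-0.3, -3.8], [-1.9, -1.2], [-3.9, 1.5]]
glue [ 0.367 -0.052  0.   ]
tape [0.368 0.09  0.   ]
penA [ 0.38  -0.106  0.   ]
penB [ 0.315 -0.224  0.   ]
bin front [0.519 0.103 0.   ]
binR [ 0.511 -0.124  0.   ]
bin top left corner @.12 [ 0.44585029 -0.00908378  0.12      ] [0.64188866 0.12537242 0.12      ]
```

```bash
cat >> h.py <<'E'
def go(target,yaw=None):
    p,R,st=pose();print("t",st["t"],"p",p.round(4),"delta tool",(R.T@(np.array(target)-p)).round(4),"ydir",R[:,1].round(3),"zdir",R[:,2].round(3),"q6",st["joint_positions"][5].round(3))
E
python3 - <<'E'
from h import *
p=[.5243,.1858,.028]
g=place(p,(bc(.052)+.045*s)[None])[0];print(g)
go([g[0],g[1],.26])
E
```

```text
[0.46113634 0.23605135 0.13292305]
t 0.1 p [6.245e-01 1.000e-04 2.303e-01] delta tool [-0.0294 -0.1634 -0.236 ] ydir [ 1.    -0.    -0.002] zdir [-0. -1. -0.] q6 -0.126
```

```bash
python3 -m creep '[-1,-0.005,-0.0272,-0.0393,0,-1,-0.005,-0.0272,-0.0393,0,-1,-0.005,-0.0272,-0.0393,0,-1,-0.005,-0.0272,-0.0393,0,-1,-0.005,-0.0272,-0.0393,0,-1,-0.005,-0.0272,-0.0393,0]' 60 && python3 -m creep '[-1,0,0,0,-10.2,-1,0,0,0,-10.2,-1,0,0,0,-10.2,-1,0,0,0,-10.2,-1,0,0,0,-10.2,-1,0,0,0,-10.2,-1,0,0,0,-10.2,-1,0,0,0,-10.2]' && python3 -m creep '[-1,0,0,0,-10,-1,0,0,0,0,-1,0,0,0,0]'
python3 - <<'E'
from h import *
import cv2
go([.4611,.2361,.26])
cv2.imwrite("pics/w1.png",r.capture("wrist"))
E
```

```text
t: 0.85
tool_pos: [0.4605, 0.2368, 0.2611]
eef_rot: [-1.353, 1.57, -2.924]
ft_force: [1.0, 0.7, 0.2]
opening: 0.0857
t: 1.85
tool_pos: [0.4615, 0.2357, 0.2608]
eef_rot: [-2.669, 1.57, -2.81]
ft_force: [0.7, -0.4, -0.2]
opening: 0.0852
t: 2.22
tool_pos: [0.4616, 0.2358, 0.2611]
eef_rot: [-2.896, 1.57, -2.871]
ft_force: [-0.1, -0.2, -0.0]
opening: 0.0854
t 2.225 p [0.4616 0.2358 0.2611] delta tool [ 0.0011  0.0003 -0.0005] ydir [-0.025  1.    -0.   ] zdir [ 1.     0.025 -0.   ] q6 -1.275
```

View pics/w1.png

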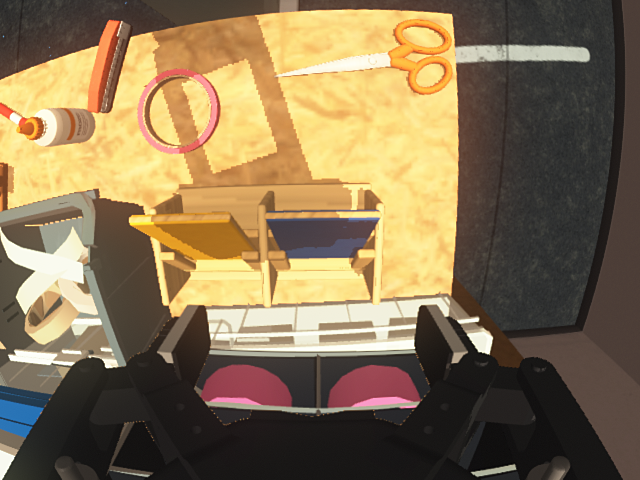

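The wrist view shows the blue board's top edge at about (265..379, 217), yellow at (132..230, 217), centred left of the gap between the fingers. I'll enlarge and overlay the prediction.

```bash
cat >> h.py <<'E'
def wproj(X,P,R):
    m=r.camera_model("wrist");T=m["tool_from_camera"];K=m["K"]
    c=((np.asarray(X)-P)@R-T[:3,3])@T[:3,:3]
    rho=np.hypot(c[:,0],c[:,1]);th=np.arctan2(rho,c[:,2])
    return K[0,0]*th[:,None]*c[:,:2]/rho[:,None]+K[:2,2]
E
python3 - <<'E'
from h import *
import cv2
P,R,_=pose();p=[.5243,.1858,.028]
im=cv2.imread("pics/w1.png");x,y=120,190
o=cv2.resize(im[y:y+90,x:x+280],None,fx=2.8,fy=2.8,interpolation=cv2.INTER_CUBIC)
for yb in(.052,-.052):
    for sg in(1,-1):
        for k in(-.004,.004):
            q=wproj(place(p,(bc(yb)+.075*s+k*n+[0,.04*sg,0])[None]),P,R)[0];print(yb,sg,k,q.round(1))
            cv2.circle(o,tuple(int(v) for v in((q-[x,y]+.5)*2.8)),2,(0,0,255),-1)
cv2.imwrite("pics/w1c.png",o)
E
```

```text
0.052 1 -0.004 [370.1 212.8]
0.052 1 0.004 [370.5 224.1]
0.052 -1 -0.004 [253.6 213.1]
0.052 -1 0.004 [253.1 224.3]
-0.052 1 -0.004 [219.8 213.5]
-0.052 1 0.004 [219.1 224.6]
-0.052 -1 -0.004 [119.7 215.7]
-0.052 -1 0.004 [118.5 226. ]
```

View pics/w1c.png

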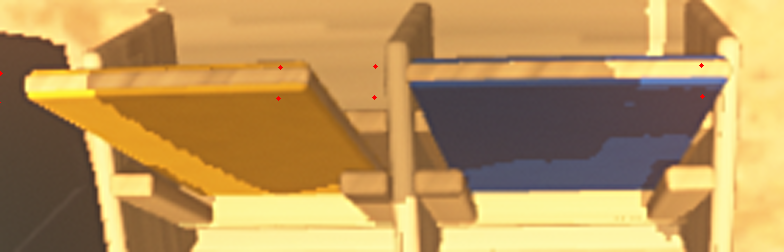

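The board's top strip is at (265.7..379.6, 210–219), about 11 px to the left (+y) of the prediction. I'll refit with the wrist data.

Run:
```python
from h import *
P,R,_=pose()
D=lambda u,v:np.array([120+u/2.8,190+v/2.8])-.3
m=lambda yb,sg,k:bc(yb)+.075*s+[0,.04*sg,0]+k*.004*n
o=[(m(.052,1,-1),D(727,57)),(m(.052,1,1),D(727,82)),(m(.052,-1,-1),D(408,60)),(m(.052,-1,1),D(412,84)),
(m(-.052,1,-1),D(303,65)),(m(-.052,1,1),D(310,88)),(m(-.052,-1,-1),D(25,72)),(m(-.052,-1,1),D(28,98))]
def f(p): return np.concatenate([wproj(place(p,M[None])+[0,0,p[3]],P,R)[0]-u for M,u in o])
for free in(0,1):
    g=(lambda p:f(p)) if free else (lambda p:f([*p[:3],0]))
    q=least_squares(g,[.52,.19,.03,0]);print(q.x.round(4),q.fun.reshape(-1,2).round(1).tolist())
    print(place(q.x,(bc(.052)+.045*s)[None])+[0,0,q.x[3]*free])
```

```text
[0.5224 0.1945 0.042  0.    ] [[1.8, -1.3], [2.5, 0.9], [-0.9, -0.8], [-2.6, 1.9], [2.4, -1.7], [-0.6, 1.3], [-0.4, -0.4], [-2.6, 0.7]]
[[0.45852234 0.24386315 0.13292305]]
[ 0.5232  0.194   0.0416 -0.0036] [[0.0, -1.3], [0.7, 0.8], [-1.0, -0.7], [-2.7, 1.8], [2.8, -1.7], [-0.2, 1.1], [1.3, -0.6], [-0.9, 0.4]]
[[0.45939143 0.24335872 0.12927635]]
```

```bash
python3 -m creep '[-1,0.03,0.0038,-0.001,-0.5,-1,0.03,0.0038,-0.001,0,-1,0,0,0,0,-1,0,0,0,0]'
python3 - <<'E'
from h import *
import cv2
P,R,_=pose();go([.46,.2435,.107])
im=r.capture("wrist");cv2.imwrite("pics/w2.png",im)
cv2.imwrite("pics/w2c.png",cv2.resize(im[170:410,140:500],None,fx=2.2,fy=2.2,interpolation=cv2.INTER_CUBIC))
E
```

```text
t: 2.78
tool_pos: [0.4601, 0.2434, 0.2024]
eef_rot: [0.221, 1.57, 0.257]
ft_force: [0.5, -0.0, 0.8]
opening: 0.0854
t 2.775 p [0.4601 0.2434 0.2024] delta tool [ 0.0954  0.     -0.0002] ydir [-0.036  0.999  0.   ] zdir [0.999 0.036 0.001] q6 -1.272
```

View pics/w2c.png

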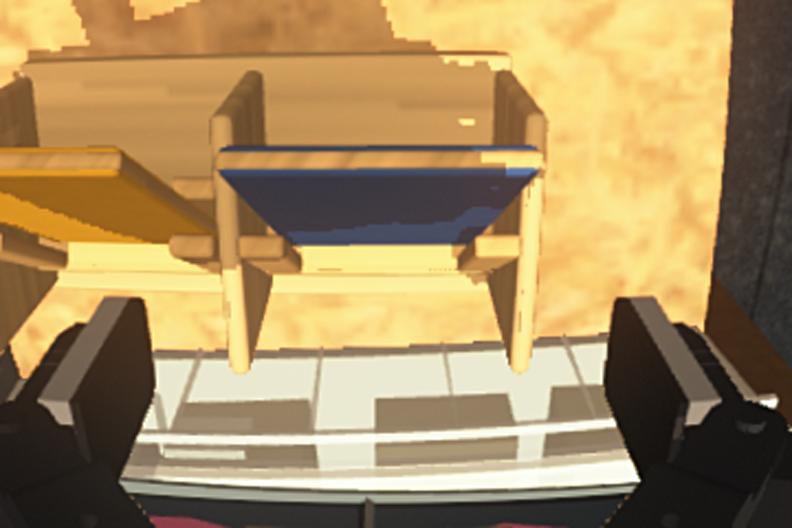

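Blue's top edge spans crop x 220–543 (centre 381.5), and the fingertips' inner edges 147 and 615 (centre 381): well centred and level. Descending and gripping.

```bash
python3 -m creep '[-1,0.03,0,0,0,-1,0.03,0,0,0,-1,0.025,0,0,0,-1,0.01,0,0,0,-1,0,0,0,0]' 60 && python3 -m creep '[1,0,0,0,0,1,0,0,0,0,1,0,0,0,0,1,0,0,0,0]' 60
python3 - <<'E'
from h import *
import cv2
go([.46,.2435,.107])
a=r.capture("wrist");b=r.capture("side")
o=np.hstack([cv2.resize(a[170:410,160:480],(400,300)),cv2.resize(b[120:270,270:420],(400,400))[:300]])
cv2.imwrite("pics/g1.png",o)
E
```

```text
t: 3.45
tool_pos: [0.46, 0.2434, 0.1069]
eef_rot: [0.285, 1.57, 0.321]
ft_force: [0.3, 0.9, 0.4]
opening: 0.0854
t: 3.95
tool_pos: [0.4604, 0.2437, 0.1081]
eef_rot: [0.274, 1.568, 0.311]
ft_force: [-2.6, -1.2, 7.7]
opening: 0.0777
t 3.95 p [0.4604 0.2437 0.1081] delta tool [ 0.0011 -0.0002 -0.0005] ydir [-0.037  0.999  0.001] zdir [0.999 0.037 0.002] q6 -1.272
```

View pics/g1.png

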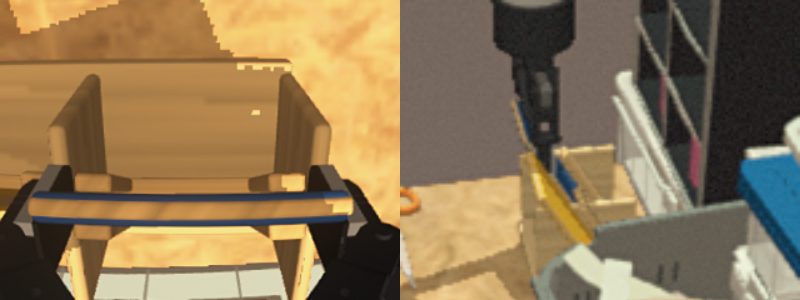

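Gripped; the board is between the pads (opening 77.7 mm). Sliding 60 mm up the slot.

```bash
python3 -m creep '[1,-0.013,0,-0.0075,0,1,-0.013,0,-0.0075,0,1,-0.013,0,-0.0075,0,1,-0.013,0,-0.0075,0,1,0,0,0,0]' && python3 -m creep '[1,-0.003,0,0.0068,0,1,-0.003,0,0.0068,0,1,-0.003,0,0.0068,0,1,-0.0024,0,0.0066,0,1,0,0,0,0]'
python3 - <<'E'
from h import *
import cv2
go([.46,.2435,.107])
a=r.capture("wrist");b=r.capture("side");c=r.capture("scene")
o=np.hstack([cv2.resize(a[170:410,160:480],(400,300)),cv2.resize(b[90:240,270:420],(400,400))[:300]])
o=np.vstack([o,np.hstack([cv2.resize(c[130:250,220:380],(400,300)),np.zeros((300,400,3),np.uint8)])])
cv2.imwrite("pics/g2.png",o)
E
```

```text
t: 4.68
tool_pos: [0.4294, 0.2426, 0.1599]
eef_rot: [0.521, 1.569, 0.558]
ft_force: [1.3, 0.4, 1.7]
opening: 0.0776
t: 5.3
tool_pos: [0.4538, 0.2427, 0.1672]
eef_rot: [-2.978, 1.561, -2.941]
ft_force: [-6.0, -0.5, -2.2]
opening: 0.0775
t 5.3 p [0.4538 0.2427 0.1672] delta tool [0.0601 0.0007 0.0068] ydir [-0.037  0.999 -0.002] zdir [ 0.999  0.037 -0.009] q6 -1.271
```

View pics/g2.png

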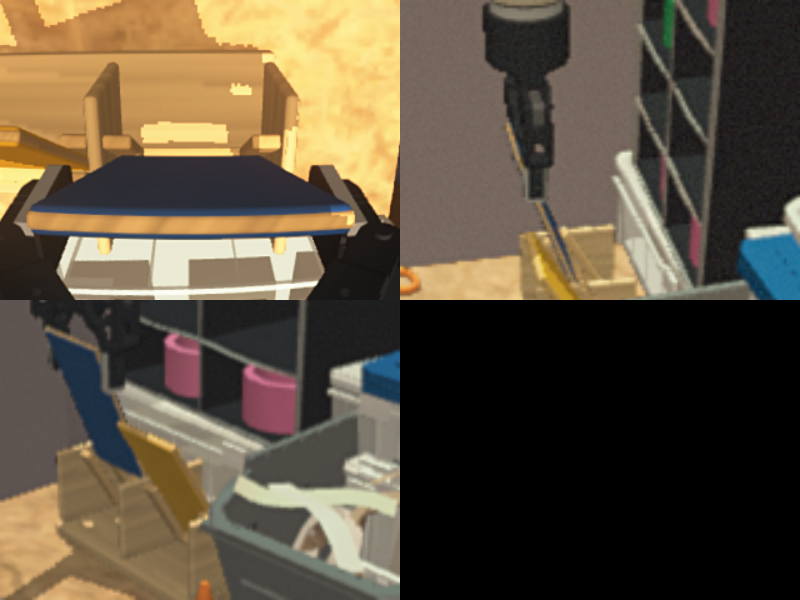

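The board has turned towards upright (front face now visible below the strip, bottom corners at (135,156),(262,156) in the crop). I'll fit its lean and position in the tool frame.

```bash
cat >> h.py <<'E'
def fitboard(obs,P,R,x0=(0,0,-.03,.2)):
    # params: board centre in tool (x,y,z), lean a: board z = -toolx*cos a - toolz*sin a (top toward -toolz)
    def M(p,l):
        a=p[3];bz=np.array([-np.cos(a),0,-np.sin(a)]);bx=np.array([-np.sin(a),0,np.cos(a)]);by=np.array([0,1,0])
        return np.array(p[:3])+l[0]*bx+l[1]*by+l[2]*bz
    f=lambda p:np.concatenate([wproj((P+R@M(p,np.array(l)))[None],P,R)[0]-uv for l,uv in obs])
    q=least_squares(f,[.03,0,.02,.25],loss="soft_l1",f_scale=2);return q.x,q.fun.reshape(-1,2).round(1).tolist() if 0 else f(q.x).reshape(-1,2).round(1).tolist()
E
python3 - <<'E'
from h import *
P,R,_=pose();D=lambda u,v:np.array([160+u/1.25,170+v/1.25])
t=[((-.004,.04,.075),D(353,207)),((-.004,-.04,.075),D(28,211)),((.004,.04,.075),D(353,234)),((.004,-.04,.075),D(33,237))]
b=[((-.004,.04,-.075),D(262,156)),((-.004,-.04,-.075),D(135,156))]
for o in(t,t+b):
    x,e=fitboard(o,P,R);print(x.round(4),np.degrees(x[3]),e);print("world centre",P+R@x[:3])
E
```

```text
[ 0.0245  0.0009 -0.0061  0.0866] 4.963641224301002 [[1.8, 0.9], [0.4, -2.2], [-1.7, 1.7], [-0.2, -0.6]]
world centre [0.44737558 0.24334405 0.14266223]
[0.0202 0.0011 0.0141 0.3623] 20.757866253541124 [[0.6, -0.3], [2.3, -3.4], [-0.5, 2.8], [-0.6, 0.5], [0.1, -0.0], [-12.0, -0.0]]
world centre [0.46762045 0.24421831 0.14678906]
```

```bash
python3 -m creep '[1,-0.0015,0,0.006,0,1,-0.0015,0,0.006,0,1,-0.0015,0,0.006,0,1,0,0,0,0]' && python3 -m creep '[1,-0.02,0,-0.004,0,1,-0.03,0,-0.002,0,1,-0.04,0,0,0,1,-0.04,0,0,0,1,-0.03,0,0,0,1,0,0,0,0,1,0,0,0,0]'
python3 - <<'E'
from h import *
import cv2
go([.46,.2435,.107])
a=r.capture("wrist");b=r.capture("side");c=r.capture("scene")
o=np.hstack([cv2.resize(a[170:410,160:480],(400,300)),cv2.resize(b[60:210,270:420],(400,400))[:300]])
o=np.vstack([o,np.hstack([cv2.resize(c[100:220,200:360],(400,300)),cv2.resize(c[160:280,200:360],(400,300))])])
cv2.imwrite("pics/g3.png",o)
E
```

```text
t: 5.95
tool_pos: [0.4717, 0.2433, 0.1716]
eef_rot: [-2.964, 1.561, -2.928]
ft_force: [-5.8, -0.0, -0.6]
opening: 0.0779
t: 6.82
tool_pos: [0.4681, 0.2434, 0.3319]
eef_rot: [-2.856, 1.568, -2.82]
ft_force: [-0.5, -0.3, -2.0]
opening: 0.0775
t 6.825 p [0.4681 0.2434 0.3319] delta tool [ 0.225   0.0006 -0.0073] ydir [-0.036  0.999 -0.001] zdir [ 0.999  0.036 -0.003] q6 -1.277
```

View pics/g3.png

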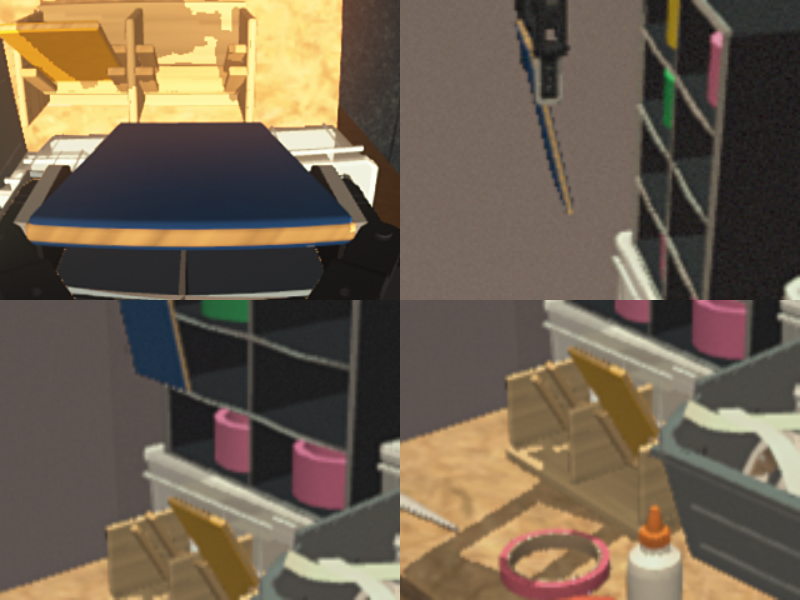

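The board is out; yellow is undisturbed. Fit the in-hand pose from wrist, side and scene pixels.

Run:
```python
from h import *
P,R,_=pose();D=lambda u,v:np.array([160+u/1.25,170+v/1.25])
t=[("w",(-.004,.04,.075),D(353,220)),("w",(-.004,-.04,.075),D(24,224)),("w",(.004,.04,.075),D(353,238)),("w",(.004,-.04,.075),D(30,243)),
("w",(-.004,.04,-.075),D(265,123)),("w",(-.004,-.04,-.075),D(118,123)),
("side",(.004,-.04,-.075),(333.9,139.9)),("scene",(-.004,.04,-.075),(254.8,130.2)),("scene",(-.004,-.04,-.075),(274.4,136))]
def M(p,l):
    a=p[3];bz=np.array([-np.cos(a),0,-np.sin(a)]);bx=np.array([-np.sin(a),0,np.cos(a)])
    return P+R@(np.array(p[:3])+l[0]*bx+np.array([0,l[1],0])+l[2]*bz)
f=lambda p:np.concatenate([((wproj if c=="w" else lambda X,*_:proj(c,X))(M(p,l)[None],P,R)[0]-uv) for c,l,uv in t])
q=least_squares(f,[.03,0,.02,.25],loss="soft_l1",f_scale=2);p=q.x
print(p.round(4),np.degrees(p[3]),f(p).reshape(-1,2).round(1).tolist())
print("centre",M(p,(0,0,0)),"bottom",M(p,(0,0,-.075)),"bottom in tool",R.T@(M(p,(0,0,-.075))-P))
```

```text
[0.0208 0.0005 0.0054 0.2215] 12.691376743072631 [[1.4, -2.2], [1.6, -5.5], [-1.1, 7.1], [-0.8, 3.0], [-2.1, -0.3], [-0.0, -0.3], [1.9, -0.4], [-0.4, -0.8], [0.4, 1.0]]
centre [0.4730557  0.24404653 0.31107428] bottom [0.48925567 0.24455893 0.23784657] bottom in tool [0.09393609 0.00052395 0.02183453]
```

Lean in hand ≈12.7°, close to the easel's 15°. Now move across with the easel to the side of the wrist view, to fix its pose better.

```bash
python3 -m creep '[1,-0.005,-0.054,0,0,1,-0.005,-0.054,0,0,1,-0.005,-0.054,0,0,1,-0.005,-0.054,0,0,1,0,-0.054,0,0,1,0,0,0,0,1,0,0,0,0]'
python3 - <<'E'
from h import *
import cv2
P,R,_=pose();go([.46,-.03,.35]);np.savez("w4.npz",P=P,R=R)
a=r.capture("wrist");cv2.imwrite("pics/w4.png",a)
q=[.4294,-.2447,-.2102]
L=[(-.0209,.06,.0549),(-.0209,-.06,.0549),(.0259,.045,.1366),(.0259,-.045,.1366),(0,.06,.04),(0,-.06,.04)]
uv=wproj(place(q,np.array(L)),P,R);print(uv.round(1))
x,y=uv.mean(0).astype(int)-[90,75];x=max(x,0);y=max(y,0);print(x,y)
b=cv2.imread("pics/side0.png");c=cv2.imread("pics/scene0.png")
o=np.hstack([cv2.resize(a[y:y+150,x:x+133],(532,600),interpolation=cv2.INTER_CUBIC),np.vstack([cv2.resize(b[290:390,315:382],(268,400)),cv2.resize(a,(268,200))])])
cv2.imwrite("pics/w4c.png",o)
E
```

```text
t: 7.85
tool_pos: [0.4781, -0.0259, 0.3533]
eef_rot: [2.546, 1.569, 2.582]
ft_force: [-0.5, 0.2, -1.0]
opening: 0.0777
t 7.85 p [ 0.4781 -0.0259  0.3533] delta tool [ 0.0033 -0.0034 -0.0182] ydir [-0.036  0.999  0.001] zdir [ 0.999  0.036 -0.002] q6 -1.826
[[185.5 144. ]
 [103.9 128.5]
 [140.4 189.5]
 [ 73.4 174. ]
 [186.3 159.4]
 [107.1 143.4]]
42 81
```

View pics/w4c.png

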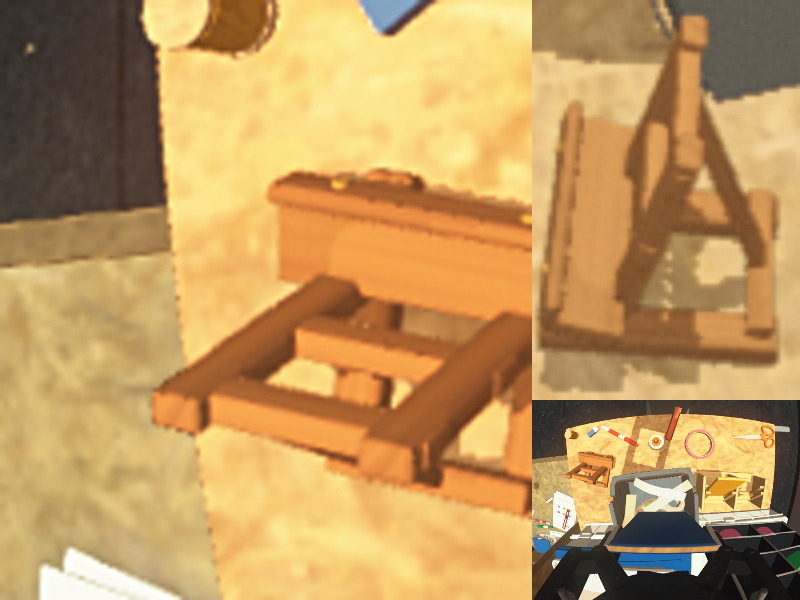

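The wrist crop shows the easel's posts' tops at (157,392) and (412,447), the lip's right inner end at (283,205), and the ledge foot end at (280,278), i.e. shifted ~8 px from the prediction. Refit.

Run:
```python
from h import *
z=np.load("w4.npz");P,R=z["P"],z["R"]
W=lambda u,v:np.array([42+u/4,81+v/4])
A=lambda u,v:np.array([360+u/4,250+v/4]);B=lambda u,v:np.array([310+(u-400)/4,290+v/4])
L=lambda y:np.array([-.0209,y,.0549]);T=lambda y:np.array([.0259,y,.1366]);F=lambda y:np.array([0,y,.04])
w=[("w",T(-.045),W(157,392)),("w",T(.045),W(412,447)),("w",L(-.06),W(283,205)),("w",F(-.06),W(280,278))]
o=[("scene",L(.06),A(40,182)),("scene",L(-.06),A(208,345)),("scene",T(.045),A(175,20)),("scene",T(-.045),A(303,120)),
("side",L(.06),B(462,105)),("side",L(-.06),B(440,330)),("side",T(.045),B(570,18)),("side",T(-.045),B(568,165))]
for ob in(w,w+o):
    f=lambda p:np.concatenate([((wproj if c=="w" else lambda X,*_:proj(c,X))(place(p,l[None]),P,R)[0]-uv) for c,l,uv in ob])
    q=least_squares(f,[.43,-.24,-.2],loss="soft_l1",f_scale=2);print(q.x.round(4),f(q.x).reshape(-1,2).round(1).tolist())
```

```text
[ 0.4345 -0.2358 -0.1888] [[-1.2, 0.2], [3.7, 0.7], [-3.6, 0.6], [0.5, -2.8]]
[ 0.4332 -0.2402 -0.1919] [[-4.4, -1.0], [-0.2, -0.4], [-6.4, -0.3], [-2.2, -3.7], [0.5, -2.3], [1.7, -3.0], [-1.8, -3.6], [1.9, -2.4], [1.4, -1.7], [2.2, -6.0], [-0.7, -3.4], [-1.5, -1.1]]
```

```bash
python3 -m creep '[1,0,-0.0529,-0.0104,0,1,0,-0.0529,-0.0104,0,1,0,-0.0529,-0.0104,0,1,0,-0.0529,-0.0104,0]' && python3 -m creep '[1,0,0,0,10.7,1,0,0,0,10.7,1,0,0,0,10.7,1,0,0,0,10.7,1,0,0,0,10.7,1,0,0,0,10.7,1,0,0,0,10.7,1,0,0,0,10.7]' && python3 -m creep '[1,0,0,0,10.7,1,0,0,0,10.7,1,0,0,0,10.7,1,0,0,0,10.7,1,0,0,0,10.7,1,0,0,0,10.7,1,0,0,0,10.7,1,0,0,0,10.7]' && python3 -m creep '[1,0,0,0,10.7,1,0,0,0,10.7,1,0,0,0,0.4,1,0,0,0,0,1,0,0,0,0]'
python3 - <<'E'
from h import *
q=[.434,-.237,-.19];w=place(q,np.array([[.0102,0,.142]]))[0]
go(w);P,R,_=pose();a=-.19;print(w,"jaw yaw err",np.degrees(np.arctan2(R[1,1],R[0,1])-(a-np.pi/2)))
E
```

```text
t: 8.4
tool_pos: [0.445, -0.239, 0.3541]
eef_rot: [0.64, 1.57, 0.68]
ft_force: [0.5, 0.1, -0.7]
opening: 0.0778
t: 9.4
tool_pos: [0.4454, -0.2374, 0.3539]
eef_rot: [-2.831, 1.57, 1.992]
ft_force: [0.3, 0.5, -1.2]
opening: 0.0775
t: 10.4
tool_pos: [0.4454, -0.2374, 0.3539]
eef_rot: [-1.358, 1.57, 1.971]
ft_force: [-0.2, -1.0, -1.0]
opening: 0.0778
t: 11.02
tool_pos: [0.4448, -0.2388, 0.3542]
eef_rot: [-0.901, 1.571, 2.053]
ft_force: [-0.2, -0.2, -1.1]
opening: 0.0776
t 11.025 p [ 0.4448 -0.2388  0.3542] delta tool [0.2122 0.0003 0.0007] ydir [-0.186 -0.982 -0.   ] zdir [-0.982  0.186  0.   ] q6 1.109
[ 0.44401644 -0.23892636  0.142     ] jaw yaw err 0.1436434765277316
```

```bash
python3 -m creep '[1,0.05,0,0,0,1,0.05,0,0,0,1,0.05,0,0,0,1,0.03,0,0.001,0,1,0.014,0,0,0,1,0,0,0,0,1,0,0,0,0]'
python3 - <<'E'
from h import *
import cv2
go([.444,-.239,.142]);P,R,_=pose();np.savez("w5.npz",P=P,R=R)
I={k:r.capture(k) for k in("side","scene","wrist")}
for k in I: cv2.imwrite(f"pics/v5{k}.png",I[k])
f=lambda k,x,y,w,h,W,H:cv2.resize(I[k][y:y+h,x:x+w],(W,H),interpolation=cv2.INTER_CUBIC)
o=np.hstack([f("side",305,270,80,120,400,600),np.vstack([f("scene",355,225,100,90,400,360),f("wrist",160,120,320,192,400,240)])])
cv2.imwrite("pics/v5.png",o)
E
```

```text
t: 11.9
tool_pos: [0.4447, -0.2397, 0.162]
eef_rot: [2.685, 1.568, -0.647]
ft_force: [-0.5, 0.1, -1.2]
opening: 0.078
t 11.9 p [ 0.4447 -0.2397  0.162 ] delta tool [ 0.02   -0.0006  0.0008] ydir [-0.189 -0.982  0.001] zdir [-0.982  0.189 -0.003] q6 1.11
```

View pics/v5.png

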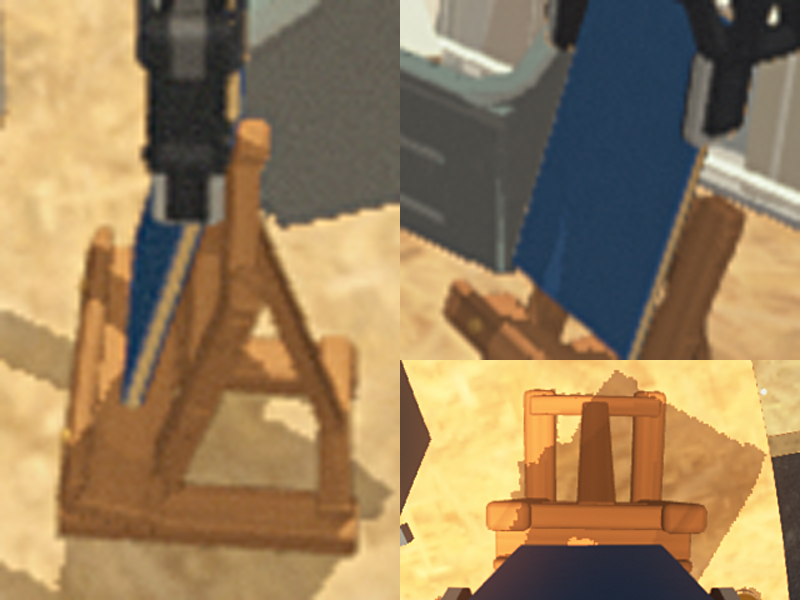

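The side crop shows the board's bottom corner (132,403) over the ledge between lip and rest; the wrist crop shows board (518–668) centred on the easel's bar (490–705). Numerical comparison of the bottom corners with prediction:

Run:
```python
from h import *
z=np.load("w5.npz");P,R=z["P"],z["R"]
obs=[("side",-1,1,(329.6,350)),("side",1,1,(333,350.8)),("scene",-1,-1,(383.75,291.2)),("scene",-1,1,(411.2,314.5))] # back/front sign, tool y sign
a=.2215;bx=np.array([-np.sin(a),0,np.cos(a)])
def X(b,k,sy): return P+R@(np.array(b)-k*0.004*bx*1+[0,.04*sy,0]) if 0 else P+R@(np.array(b)-k*.004*bx+np.array([0,.04*sy,0]))
f=lambda b:np.concatenate([proj(c,X(b,k,sy)[None])[0]-u for c,k,sy,u in obs])
print(f([.0939,.0005,.0218]).reshape(-1,2).round(1).tolist())
q=least_squares(f,[.0939,0,.0218]);print(q.x.round(4),q.fun.round(1));W=P+R@q.x
from scipy.spatial.transform import Rotation as Ro
for e in([.434,-.237,-.19],[.4332,-.2402,-.1919]):print("bottom in easel",Ro.from_euler("z",-e[2]).apply(W-[e[0],e[1],0]))
```

```text
[[-2.8, 1.3], [-1.8, 1.3], [-3.6, -0.1], [-1.9, 2.5]]
[0.0918 0.0005 0.0174] [-0.3  0.6  0.8  0.7 -1.4 -1.8  0.4  0.7]
bottom in easel [-0.00612627 -0.00128332  0.07018489]
bottom in easel [-0.00594882  0.00199888  0.07018489]
```

```bash
python3 -m creep '[1,0,0,0.005,0,1,0.005,0,0,0,1,0.005,0,0,0,1,0.004,0,0,0,1,0,0,0,0]' && python3 -m creep '[1,0.003,0,0,0,1,0,0,0,0]'&& python3 -m creep '[1,0.003,0,0,0,1,0,0,0,0]'
```

```text
t: 12.68
tool_pos: [0.4384, -0.2377, 0.1455]
eef_rot: [-0.428, 1.569, 2.523]
ft_force: [0.4, 0.4, -1.5]
opening: 0.0778
t: 12.92
tool_pos: [0.4386, -0.2379, 0.143]
eef_rot: [-0.553, 1.57, 2.399]
ft_force: [0.3, -0.6, -1.4]
opening: 0.0777
t: 13.18
tool_pos: [0.4386, -0.2379, 0.1399]
eef_rot: [-0.49, 1.57, 2.461]
ft_force: [0.3, 0.1, -2.7]
opening: 0.0778
```

```bash
python3 -m creep '[1,0.002,0,0,0,1,0,0,0,0]'&& python3 -m creep '[1,0.002,0,0,0,1,0,0,0,0]'&& python3 -m creep '[1,0.002,0,0,0,1,0,0,0,0]'
```

```text
t: 13.42
tool_pos: [0.4386, -0.2379, 0.138]
eef_rot: [-0.433, 1.57, 2.518]
ft_force: [-0.2, -0.1, -1.2]
opening: 0.0778
t: 13.68
tool_pos: [0.4386, -0.2379, 0.136]
eef_rot: [-0.413, 1.57, 2.539]
ft_force: [0.1, -0.3, -2.0]
opening: 0.0774
t: 13.92
tool_pos: [0.4393, -0.2382, 0.1352]
eef_rot: [3.007, 1.569, -0.325]
ft_force: [-0.2, 0.4, 4.5]
opening: 0.0781
```

Contact at TCP z 0.135, which puts the bottom edge on the ledge (lip-top contact would be ~0.148). Release.

```bash
python3 -m creep '[-1,0,0,0,0,-1,0,0,0,0,-1,0,0,0,0,-1,0,0,0,0]' && python3 -m creep '[-1,-0.005,0,0,0,-1,-0.01,0,0,0,-1,-0.02,0,0,0,-1,-0.03,0,0,0,-1,-0.04,0,0,0,-1,0,0,0,0,-1,0,0,0,0]'
python3 - <<'E'
from h import *
import cv2
go([.444,-.239,.142]);P,R,_=pose();np.savez("w6.npz",P=P,R=R)
for k in("side","scene","wrist"):
    I=r.capture(k);cv2.imwrite(f"pics/v6{k}.png",I)
    h=cv2.cvtColor(I,cv2.COLOR_BGR2HSV);m=cv2.inRange(h,(105,120,20),(122,255,200))
    ncc,_,st,ce=cv2.connectedComponentsWithStats(m);i=np.argsort(-st[1:,4])[:3]+1
    for j in i:
        c=(np.indices(m.shape)[::-1].reshape(2,-1).T[(_==j).ravel()]).astype(np.float32)
        print(k,st[j].tolist(),cv2.approxPolyDP(cv2.convexHull(c),4,True)[:,0].astype(int).tolist())
E
```

```text
t: 14.42
tool_pos: [0.4386, -0.238, 0.1341]
eef_rot: [-0.272, 1.571, 2.679]
ft_force: [0.9, 0.7, 0.2]
opening: 0.0853
t: 15.3
tool_pos: [0.4387, -0.238, 0.2394]
eef_rot: [2.708, 1.57, -0.624]
ft_force: [0.3, -0.1, -0.7]
opening: 0.0857
t 15.3 p [ 0.4387 -0.238   0.2394] delta tool [ 0.0974 -0.     -0.0054] ydir [-0.189 -0.982  0.   ] zdir [-0.982  0.189 -0.   ] q6 1.106
side [346, 302, 12, 12, 39] [[357, 303], [353, 313], [346, 306]]
side [344, 314, 8, 7, 21] [[351, 314], [349, 320], [344, 316]]
side [331, 319, 7, 10, 21] [[331, 328], [337, 319]]
scene [381, 228, 62, 100, 2911] [[412, 228], [442, 250], [406, 327], [381, 300]]
scene [384, 153, 1, 4, 4] [[384, 156]]
scene [455, 189, 4, 1, 4] [[458, 189]]
wrist [7, 24, 15, 14, 19] [[21, 24], [7, 37]]
wrist [34, 10, 8, 6, 8] [[41, 10], [34, 15]]
wrist [1, 37, 5, 5, 8] [[5, 37], [1, 41]]
```

Run:
```python
from h import *
import cv2
C_=np.array([[412,228],[442,250],[406,327],[381,300]],float)
def corners(e,y,yaw,lean,d=.004,back=0):
    s_=np.array([np.sin(lean),0,np.cos(lean)]);nf=np.array([-np.cos(lean),0,np.sin(lean)])
    o=np.array([0,0,.04])+d*np.array([-np.cos(.262),0,np.sin(.262)])
    B=[(o+nf*.004*(-1 if back else 1)+s_*h+Ro.from_euler("z",yaw).apply([0,w,0])+[0,y,0]) for h,w in((.15,.04),(.15,-.04),(.0,-.04),(.0,.04))]
    return place(e,np.array(B))
e=[.4335,-.239,-.191]
print(proj("scene",corners(e,0,0,.262)).round(1).tolist())
f=lambda p:(proj("scene",corners(e,*p))-C_)[:2].ravel().tolist()+((proj("scene",corners(e,*p))-C_)[2:,0]).tolist()
q=least_squares(f,[0,0,.26]);print("y,yaw,lean",q.x.round(4),np.round(q.fun,1))
# dark-blue/wrist & side masks with wide range
for k in("side","wrist"):
    h=cv2.cvtColor(cv2.imread(f"pics/v6{k}.png"),cv2.COLOR_BGR2HSV);m=cv2.inRange(h,(100,90,10),(128,255,255))
    ncc,l,st,_=cv2.connectedComponentsWithStats(m)
    for j in np.argsort(-st[1:,4])[:4]+1:
        c=np.argwhere(l==j)[:,::-1].astype(np.float32);print(k,st[j,4],cv2.approxPolyDP(cv2.convexHull(c),3,True)[:,0].astype(int).tolist())
z=np.load("w6.npz");print("wrist pred back",wproj(corners(e,0,0,.262,.004,1),z["P"],z["R"]).round(1).tolist(),"front",wproj(corners(e,0,0,.262),z["P"],z["R"]).round(1).tolist())
print("side pred",proj("side",corners(e,0,0,.262)).round(1).tolist())
```

```text
[[409.1, 225.4], [442.4, 246.9], [410.9, 329.2], [382.2, 302.8]]
y,yaw,lean [ 0.0019 -0.088   0.2936] [ 0.3 -3.4 -0.1 -3.2  2.4  2.3]
side 3818 [[533, 297], [488, 306], [474, 302], [397, 193], [397, 181], [417, 178], [548, 261]]
side 825 [[358, 277], [357, 308], [327, 357], [331, 325]]
side 277 [[561, 229], [506, 172], [563, 222]]
side 90 [[287, 375], [281, 380], [275, 371], [281, 367]]
wrist 2667 [[88, 0], [0, 61], [0, 0]]
wrist 110 [[382, 212], [302, 210]]
wrist 77 [[359, 283], [350, 300], [344, 298]]
wrist 57 [[272, 210], [244, 209]]
wrist pred back [[243.4, 207.5], [389.1, 207.7], [356.5, 215.1], [272.2, 215.0]] front [[243.4, 222.0], [389.1, 222.3], [356.5, 223.5], [272.2, 223.4]]
side pred [[355.6, 271.9], [354.7, 306.2], [330.6, 361.2], [333.1, 326.7]]
```

Run:
```python
from h import *
sc=np.array([[412,228],[442,250],[406,327],[381,300]],float)+.5
sd=np.array([[358,277],[357,308],[327,357],[331,325]],float)+.5
def W(p):
    x,y,z,yaw,lean=p
    s_=np.array([np.sin(lean),0,np.cos(lean)])
    return np.array([x,y,z])+Ro.from_euler("z",yaw).apply(np.array([s_*h+[0,w,0] for h,w in((.15,.04),(.15,-.04),(0,-.04),(0,.04))]))
f=lambda p:np.concatenate([(proj("scene",W(p))-sc).ravel(),(proj("side",W(p))-sd).ravel()])
q=least_squares(f,[.43,-.24,.045,-.19,.26],loss="soft_l1",f_scale=2);print(q.x.round(4),f(q.x).reshape(-1,2).round(1).tolist())
for e in([.434,-.237,-.19],[.4294,-.2447,-.21]):
    p=W(q.x).mean(0)+.004*np.array([np.cos(q.x[4]),0,-np.sin(q.x[4])]);print("centre in easel",Ro.from_euler("z",-e[2]).apply(p-[e[0],e[1],0]),"yaw err",q.x[3]-e[2])
```

```text
[ 0.4233 -0.2324  0.0394 -0.2607  0.3294] [[0.0, -1.4], [0.4, -1.2], [-0.7, 2.5], [-1.3, 2.3], [2.1, -3.4], [-0.8, -0.3], [-0.2, 2.3], [1.4, 0.3]]
centre in easel [0.01654371 0.0014743  0.10905919] yaw err -0.07065693083165908
centre in easel [0.01940472 0.01029461 0.10905919] yaw err -0.05065693083165909
```

All estimates lie within tolerance. I'll back off higher and confirm that nothing moves.

```bash
python3 -m creep '[-1,-0.04,0,0,0,-1,-0.04,0,0,0,-1,0,0,0,0,-1,0,0,0,0,-1,0,0,0,0,-1,0,0,0,0]'
python3 - <<'E'
from h import *
import cv2
for k,(x,y,w,h) in{"side":(310,315,70,65),"scene":(370,260,80,90)}.items():
    d=cv2.absdiff(r.capture(k),cv2.imread(f"pics/v6{k}.png"))[y:y+h,x:x+w].max(2);print(k,(d>40).sum(),d.size)
# yellow board, bystanders vs start
a=r.capture("scene");b=cv2.imread("pics/scene0.png")
for nm,(x,y,w,h) in{"yellow":(265,175,45,50),"tape":(238,248,50,35),"glue":(288,245,28,58),"pen":(318,300,30,62)}.items():
    d=cv2.absdiff(a,b)[y:y+h,x:x+w].max(2);print(nm,(d>50).sum(),d.size)
r.hand_in();print(r.sense()["t"])
E
```

```text
t: 16.2
tool_pos: [0.4383, -0.2377, 0.3178]
eef_rot: [-0.453, 1.568, 2.499]
ft_force: [-0.4, 0.0, -1.2]
opening: 0.0853
side 145 4550
scene 112 7200
yellow 143 2250
tape 119 1750
glue 350 1624
pen 724 1860
the job is handed in; nothing more can be done
the job is handed in; nothing more can be done
```

I gripped the blue board by its side edges and slid it up out of its slot. While its foot was still in the slot I tipped it more upright, to about 13°. I then carried it over with a half turn, lowered it until it touched the easel's ledge at tip height 0.135 m, released it, backed off and handed in at about 16 s of the 43 s allowed.

**Board pose:** the last fit, from the scene and side cameras, puts everything within tolerance:

| Quantity | Fitted | Required |
|---|---|---|
| Centre x (easel frame) | 0.017–0.019 m | -0.005 to 0.034 m |
| Centre y (easel frame) | 0.001–0.010 m | -0.025 to 0.025 m |
| Centre z (easel frame) | 0.109 m | 0.1 to 0.12 m |
| Lean back | about 0.33 rad | 0.14 to 0.5 rad |
| Squareness error | 0.05–0.07 rad | below 0.15 rad |

- **Disagreements:** a fit from the scene camera alone gave a lean of 0.29 rad and a yaw error of 0.09 rad. The wrist camera suggested only about 0.02 rad of yaw error. A board flat against the rest would lean 0.26 rad, so its foot may stand slightly in front of the rest.
- **Stillness:** two pictures about 1 s apart differed only slightly around the board (under 4% of pixels).
- **Yellow board and bystanders:** the comparison with the first picture is less clear. Few pixels changed at the yellow board and the tape (about 6–7%), but more changed at the glue bottle (22%) and the pen (39%). I think that is the arm's shadow, because nothing passed near them, but I could not look: the picture limit was used up.

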